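# Clamp a gauge in the screw vice with its removable crank

## Task

Clamp the small black gauge that lies in the vice: fit the loose crank fully down on the vice's square shaft end and wind it clockwise, through as many turns as it takes, until the sprung jaw face is pressed in by a few millimetres and holds the gauge firmly, without over-tightening it. Then take the crank off again and leave it standing upright on the bench; do not disturb the nipple fitting and the tape roll.

Things in the scene. Friction and masses are not known exactly. Their poses are not given: they have to be found in the camera images.
- vice: Grey screw vice fixed to the bench, base 120 x 230 x 14 mm; origin: centre of its underside, y along its length, z up. At +y the gear head (74 x 53 mm, top 47 mm above the bench), out of which the square shaft end points straight up at x = 0, y = 88 mm. At -y the fixed jaw (face at y = -97 mm, top at 38 mm). The sliding jaw between them moves to -y as the shaft is wound clockwise.
- shaft_seat (a point): On the shaft's axis, level with the collar (40 mm across) on which the crank's hub rests when fully fitted, 50 mm above the bench; turns with the shaft. z up along the axis, x and y square to the shaft's flats. The square is 14 mm across flats and rises 25 mm above this point, the top 5 mm tapering to 9 mm.
- screw_shaft (a joint): Angle of the square shaft in rad, growing clockwise seen from above; a full turn closes the sliding jaw by 20 mm. Starts at 0 to 3; the sprung face touches the gauge (once pushed against the fixed jaw) at about 13.5; range to 17. Dry friction 0.25 N m (about 3.6 N at the knob) holds it wherever it is left.
- sprung_face (a joint): How far the sprung face of the sliding jaw is pressed back into it, in m: 0 free, 0.008 bottomed. Spring 5 N per mm, so 4 mm means that the gauge is clamped with 20 N. Once bottomed the clamping force rises steeply with further winding.
- gauge: Small black dial gauge lying face up on the vice's base between the jaws, 85 x 69 x 21 mm (63 mm across its case where the jaws meet it), origin at the centre of its underside, brass stem towards its -x.
- crank: Steel crank, 0.45 kg, standing on its hub. Origin: centre of the hub's underside; z up, x along the arm to the knob. Hub 30 x 30 mm (flats along x, y), 52 mm tall; grip its +y and -y flats. Arm (14 mm wide) and counterweight (26 mm across, x = -34 mm) leave it 32 to 50 mm up. Square socket below, 15.6 mm wide, 27 mm deep, parallel to the hub: fits the shaft every quarter turn, 6 degrees play.
- crank_knob_mid (a point): Middle of the crank's upright black knob, on the axis of the knob, 70 mm from the hub's axis and 72 mm above the hub's underside. The knob is 22 mm in diameter and 48 mm tall (from 47.5 to 95.5 mm above the hub's underside) and spins freely on its pin, so it can be carried round in a circle without turning the hand.
- fitting_nipple: Bystander: brass threaded nipple lying on the bench, 19 x 44 x 22 mm, origin at the centre of its underside.
- tape_roll: Bystander: small roll of thread tape lying flat, 52 mm across, 13 mm tall, origin at the centre of its underside.
Not all that is in view belongs to the job. Leave any purple look-alike of the gauge alone.

How it is judged (in metres and radians):
On the way, in this order (a step that is already met when the one before it is completed fails the run):
1. the crank is fully fitted on the square shaft end (distance between crank and shaft_seat below 0.005 m and angle between crank's own z axis and vertical below 0.12 rad), for 0.2 s.
2. with the crank still fitted, the gauge is clamped between the jaws (distance between crank and shaft_seat below 0.008 m and value of joint sprung_face above 0.002 m and contact force between gauge and vice above 10 N), for 0.2 s.
At the end, for the whole second after the job is handed in: the gauge is clamped (sprung face pressed in by more than 2 mm and more than 10 N on the gauge), and the crank stands upright (within 0.1 rad) and at rest on the bench, its underside within 6 mm of bench height (value of joint sprung_face above 0.002 m and contact force between gauge and vice above 10 N and height (world z) of crank between -0.006 and 0.006 m and angle between crank's own z axis and vertical below 0.1 rad and linear speed of crank below 0.02 m/s); the robot touches nothing.
It fails at once if the gauge is over-tightened (more than 250 N, both jaws together) (contact force between gauge and vice above 250 N).
It fails at once if the nipple fitting or the tape roll is moved by more than 30 mm (distance of any of fitting_nipple, tape_roll from where it was at the start of the episode above 0.03 m).
It also fails if it takes over 69 s, if anything falls off the work surface, if the arm or the gripper's body presses on something with over 40 N, if the wrist force passes 120 N, or if a joint passes its speed limit or range.

## Robot

A 6-joint arm with a two-finger parallel gripper is mounted at the origin on a cart in front of the work surface, level with it; the furniture and walls round the work are solid. World frame = base frame: x ahead of the robot, y to its left, z up, the work surface at z = 0. Lengths are in mm, angles in rad, forces in N, time in s.
With the tool pointing down it reaches from about 300 to 825 mm from the base axis. Payload 5.4 kg.
Tool frame: the origin (TCP) lies midway between the tips of the shut fingers; the grasp point (between the pads) lies 19 mm behind it (manip.tcp_to_grasp is the distance from the TCP to the grasp point, in mm); z points along the fingers, y is the line along which they close (so a half turn about z gives the same grasp; the last joint's range is limited). The gripper opens to 92 mm and grips with 3 to 60 N. Pads are 20 mm wide; open, the fingers measure 128 mm over their backs; the gripper's body (75 mm by 189 mm) begins 69 mm behind the grasp point.
Start: joints at [1.046, 0.158, 1.597, -0, 1.386, -0.21], TCP at [178.045, 546.723, 214.601] pointing down, gripper open.
Joint ranges: [-2.91, 2.91], [-0.94, 2.29], [0.18, 2.7], [-1.29, 4.43], [0.17, 2.64], [-3, 3]. Speed limits (rad/s): [2.57, 2.57, 3.14, 3.14, 3.14, 3.14].

## Interface

Orientations are given as a unit quaternion [x, y, z, w].
In Python, from plant import observe, vision, order, masks_of, manip gives the robot as it stands. The module is installed in compiled form; this text tells all that it offers.
- The arm moves only by the tool apply_moves, never from a script. Its argument "targets" is a list of rows, each a list of 7 numbers: the shift along the tool's x, y, z in cm, then the turn, a rotation vector about the tool's x, y, z in rad, then the finger opening in cm, from 0 to 9.19. A call has 1 to 20 rows; each row shifts and turns the commanded pose from where the row before left it, along the tool's axes as they then stand; what a row does not reach is not made up. A row lasts 1/10 s, in which the tool goes at most 50 mm and 8.59 degrees, less where a joint would pass 70% of its speed; a pose out of reach is approached as far as the arm can. A call with a gripper value outside its range is refused whole. The fingers move at their own pace and stop on an object; the grip force is fixed at half the most. Time passes only in rows, so rows that do not move let the fingers close. It gives the time, the measured TCP pose, the force, the opening and the grip force at its end, in the units of the state.
- observe(): the state, without advancing time (a new reading comes with each control period).
- vision.grab_frame(name): name is "side" or "top" or "wrist"; returns a dict with "pixels" (420x560x3 uint8, red, green, blue), "fx", "fy", "cx", "cy" (pixels), "xyz" and "attitude" of the camera in the world; the wrist camera has in their place "hand_eye" (4x4, takes a point from camera to tool coordinates, whose origin is the TCP and whose axes are the flange's). Camera axes: x right, y up, looking along -z (the intrinsics and any distortion apply to the point x, -y, -z); pixel columns grow to the right and rows downward; lengths in mm; the calibration is good to about 2 mm. The wrist camera is an equidistant fisheye: a pixel r from the principal point sees the ray r / f radians off the axis. A picture is of the moment at which its call begins: read the wrist's pose just before it. There is no depth.
- order.close_job(): hands the job in; it is judged then, once.
Trained networks look in a picture, given as the dict that the camera call returned (one of the last four; its "shot" number tells which), for a name from the list of things; names that differ only in an ending like _2 or _b are one class to them, and where a whole thing is asked for, a point or a joint stands for the part that bears it (a point fixed in the world has none). Each returns a list of dicts, best first, with "confidence" (0 to 1); they miss things now and then, are a little off and sometimes report something else, mostly with a low value. They report only what shows in the picture. A call takes as long as a camera call. They do not tell look-alikes from the thing itself.
- masks_of(target, picture): "mask" (420x560 bool, what is visible of it) and "location" ([column, row] in pixels, amid what is visible of it).
The state is a dict: "time": time; "q": joint angles; "qd": joint speeds; "joint_torque": joint torques, N m; "tcp_pos": TCP position; "orientation": TCP orientation; "ft_force": force on the tool from outside, world axes, zero at the start; "wrist_torque": the same for the moment, N m; "width": finger opening in mm; "gripper_force": force on a finger pad.
Only numpy, scipy, OpenCV 4.12 (cv2) and the standard library are available. Lean on these libraries where they do the work, as an engineer would, in place of code of your own. Each camera call takes 0.05 s, during which the arm holds its last target. There are 200 camera calls.

## Working session

There is one attempt and no reset: what is moved stays moved. The work goes in short steps, Python scripts to look and compute and a tool call to move; the robot and the scene stay as the last step left them, time stands still between calls to the robot, and variables do not carry over. Pictures are saved under pics/ and viewed, at most 10 in all, crops included, and the job is handed in when it is done.

Besides the shell and the picture viewer there is one more tool, called after "Emit:" by a JSON object that holds its "op" and its "data". apply_moves: Moves the arm, as the interface text tells. Its arguments: {"type":"object","properties":{"targets":{"type":"array"}},"required":["targets"]}

```bash
mkdir -p pics
cat > h.py <<'E'
import numpy as np, cv2
from scipy.spatial.transform import Rotation as R
from plant import observe, vision, order, masks_of, manip
def shot(name, save=None):
    s=observe(); f=vision.grab_frame(name)
    if name=='wrist':
        T=np.eye(4); T[:3,:3]=R.from_quat(s['orientation']).as_matrix(); T[:3,3]=s['tcp_pos']
        f['C']=T@np.array(f['hand_eye'])
    else:
        T=np.eye(4); a=np.array(f['attitude'])
        T[:3,:3]=a if a.shape==(3,3) else R.from_quat(a).as_matrix(); T[:3,3]=f['xyz']; f['C']=T
    f['name']=name
    if save: cv2.imwrite('pics/'+save+'.png', f['pixels'][:,:,::-1])
    return f
def ray(f,u,v):
    x=(u-f['cx'])/f['fx']; y=(v-f['cy'])/f['fy']
    if f['name']=='wrist':
        r=np.hypot(x,y)+1e-12; d=np.array([x/r*np.sin(r),-y/r*np.sin(r),-np.cos(r)])
    else: d=np.array([x,-y,-1.])
    return f['C'][:3,3], f['C'][:3,:3]@d
def onz(f,u,v,z):
    o,d=ray(f,u,v); return o+d*(z-o[2])/d[2]
def proj(f,p):
    c=np.linalg.inv(f['C'])@np.append(p,1); c=c[:3]
    if f['name']=='wrist':
        h=np.hypot(c[0],c[1])+1e-12; t=np.arctan2(h,-c[2]); return np.array([f['cx']+f['fx']*t*c[0]/h, f['cy']-f['fy']*t*c[1]/h])
    return np.array([f['cx']+f['fx']*c[0]/-c[2], f['cy']-f['fy']*c[1]/-c[2]])
E
cat > a.py <<'E'
from h import *
print(observe()['orientation'], manip.tcp_to_grasp)
fs={n:shot(n,n+'0') for n in('top','side')}
for n,f in fs.items():
    print(n,f['C'][:3,3].round(), {k:f[k] for k in f if k in('fx','fy','cx','cy','distortion')}, list(f))
    for t,z in(('crank',40),('crank_knob_mid',72),('gauge',20),('vice',20),('shaft_seat',60),('fitting_nipple',10),('tape_roll',7)):
        for m in masks_of(t,f)[:3]:
            print(t,round(m['confidence'],2),np.round(m['location']),m['mask'].sum(),onz(f,*m['location'],z).round())
cv2.imwrite('pics/a.png',np.vstack([fs[n]['pixels'][:,:,::-1] for n in fs])[:, :])
E
python3 a.py
```

```text
[ 1.56736299e-01  9.87640038e-01 -8.82206648e-04 -3.32289054e-04] 18.700000000000003
top [ 491.  244. 1132.] {'fx': 480.1599190273647, 'fy': 480.1599190273647, 'cx': 276.6997826138379, 'cy': 207.42989389670922} ['pixels', 'fx', 'fy', 'cx', 'cy', 'xyz', 'attitude', 'shot', 'C', 'name']
crank 0.57 [185. 225.] 572 [522. 445.  40.]
crank_knob_mid 0.59 [188. 227.] 548 [517. 433.  72.]
gauge 0.86 [385. 155.] 717 [692. -16.  20.]
gauge 0.68 [375. 222.] 781 [535.   7.  20.]
gauge 0.61 [343. 223.] 4248 [531.  82.  20.]
vice 0.63 [342. 224.] 4359 [530.  84.  20.]
shaft_seat 0.63 [317. 213.] 34 [551. 146.  60.]
shaft_seat 0.21 [187. 226.] 622 [521. 437.  60.]
tape_roll 0.53 [238. 187.] 336 [613. 327.   7.]
side [ 258. -519.  738.] {'fx': 419.50122695935175, 'fy': 419.50122695935175, 'cx': 281.0790861448997, 'cy': 209.6309527171133} ['pixels', 'fx', 'fy', 'cx', 'cy', 'xyz', 'attitude', 'shot', 'C', 'name']
crank 0.79 [246. 176.] 525 [513. 444.  40.]
crank 0.69 [295. 230.] 73 [563. 182.  40.]
crank 0.59 [292. 206.] 190 [589. 275.  40.]
crank_knob_mid 0.61 [246. 178.] 528 [501. 392.  72.]
gauge 0.94 [310. 289.] 793 [532.  14.  20.]
gauge 0.83 [382. 284.] 683 [688. -25.  20.]
vice 0.84 [300. 270.] 3345 [532.  74.  20.]
vice 0.49 [248. 178.] 585 [526. 464.  20.]
shaft_seat 0.65 [296. 233.] 56 [552. 152.  60.]
fitting_nipple 0.42 [235. 222.] 68 [439. 295.  10.]
tape_roll 0.6 [292. 202.] 213 [612. 329.   7.]
```

View pics/top0.png

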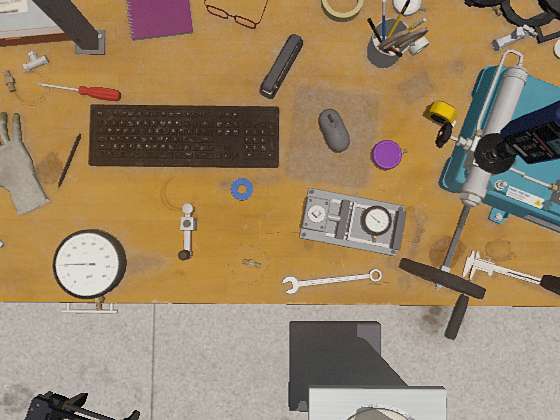

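View pics/side0.png

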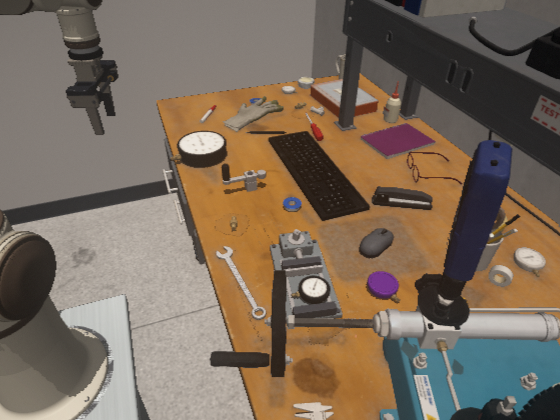

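The top view shows the crank with its hub at about (187,222) and its knob at (184,255). The vice runs from (305,208) to (403,235), with its shaft near (317,213). The gauge is at (376,221), the purple look-alike at (387,155), the tape at (241,188) and the nipple at (251,263). The side view agrees, and a pump lever lies well to -y.

```bash
cat >> h.py <<'E'
def togo(p,yaw=None,opening=None):
    """tool-frame shift (cm) and turn (rad) to world p (mm), tool y along yaw+90deg (tool x at yaw+180), pointing down"""
    s=observe(); r=R.from_quat(s['orientation'])
    d=r.inv().apply(np.array(p)-s['tcp_pos'])/10
    if yaw is None: t=np.zeros(3)
    else: t=(r.inv()*R.from_matrix(np.array([[-np.cos(yaw),-np.sin(yaw),0],[-np.sin(yaw),np.cos(yaw),0],[0,0,-1.]]).T)).as_rotvec()
    print('shift cm',d.round(2),'turn',t.round(3),'n',np.linalg.norm(d)/5,np.linalg.norm(t)/.1499)
E
python3 - <<'E'
from h import *
f=shot('top')
for u,v,z in((187,222,50),(188,209,50),(184,255,95),(317,213,75),(376,221,20)): print(onz(f,u,v,z).round())
h=onz(f,187,222,50)
togo([h[0]-10,h[1],260],0.0)
E
```

```text
[529. 438.  50.]
[558. 436.  50.]
[456. 435.  95.]
[551. 147.  75.]
[536.   5.  20.]
shift cm [-35.78   0.2   -4.54] turn [ 0.     0.    -0.315] n 7.212461997627611 2.1001080355873176
```

Emit:
{"op": "apply_moves", "data": {"targets": [[-4, 0, -0.5, 0, 0, 0, 9], [-4, 0, -0.5, 0, 0, 0, 9], [-4, 0, -0.5, 0, 0, 0, 9], [-4, 0, -0.5, 0, 0, 0, 9], [-4, 0, -0.5, 0, 0, 0, 9], [-4, 0, -0.5, 0, 0, 0, 9], [-4, 0, -0.5, 0, 0, 0, 9], [-4, 0, -0.5, 0, 0, 0, 9], [-3.8, 0.2, -0.5, 0, 0, 0, 9], [0, 0, 0, 0, 0, -0.105, 9], [0, 0, 0, 0, 0, -0.105, 9], [0, 0, 0, 0, 0, -0.105, 9], [0, 0, 0, 0, 0, 0, 9], [0, 0, 0, 0, 0, 0, 9]]}}

```text
time: 2.25
tcp_pos: [519.0, 437.8, 259.5]
orientation: [0.001, 1.0, -0.0, -0.0]
ft_force: [0.5, 0.1, -0.2]
width: 90.1
gripper_force: 0.0
```

Run:
```python
from h import *
f=shot('wrist','w1')
print(observe()['tcp_pos'],f['C'].round(3),f['fx'])
for t,z in(('crank',45),('crank_knob_mid',72),('tape_roll',7),('fitting_nipple',10),('vice',47),('shaft_seat',75)):
    for m in masks_of(t,f)[:2]: print(t,round(m['confidence'],2),np.round(m['location']),onz(f,*m['location'],z).round())
```

```text
[518.97580592 437.84717167 259.54370665] [[ 3.00000e-03 -9.60000e-01 -2.80000e-01  4.39544e+02]
 [ 1.00000e+00  3.00000e-03  1.00000e-03  4.36693e+02]
 [-0.00000e+00 -2.80000e-01  9.60000e-01  4.29449e+02]
 [ 0.00000e+00  0.00000e+00  0.00000e+00  1.00000e+00]] 325.19226210127806
crank 0.57 [285. 185.] [517. 441.  45.]
crank_knob_mid 0.68 [285. 182.] [508. 441.  72.]
tape_roll 0.76 [204. 240.] [602. 327.   7.]
fitting_nipple 0.64 [173. 118.] [432. 293.  10.]
vice 0.88 [ 64. 195.] [524. 128.  47.]
shaft_seat 0.46 [ 71. 217.] [548. 156.  75.]
```

View pics/w1.png

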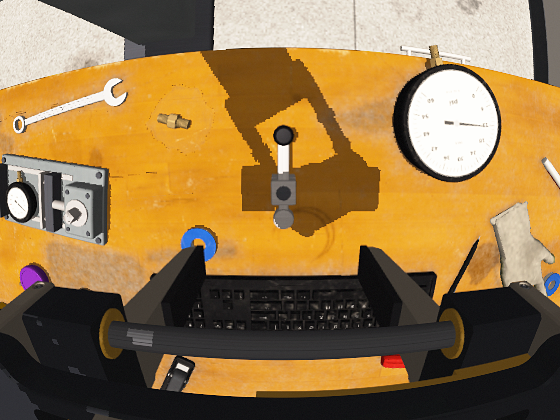

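The wrist view has the knob top at (283,135), the hub top at (284,191) and the counterweight at (284,219). The crank points towards -x, and the fingers show at the bottom.

Run:
```python
from h import *
f=shot('wrist')
k=onz(f,283.5,135,95.5);h=onz(f,284,193,52);c=onz(f,284,219,50)
print(k,h,c)
m=masks_of('crank',f)[0]['mask']; print(np.argwhere(m).min(0),np.argwhere(m).max(0))
x=(k-h)[:2]; print(np.linalg.norm(x), np.arctan2(-x[1],-x[0]))
g=f['pixels'][178:210,268:302].mean(2).astype(int)
print(g[::2,::1])
togo([h[0],h[1],h[2]],None)
```

```text
[454.63784167 438.69996489  95.5       ] [525.3629967  439.61569902  52.        ] [558.39229318 439.68240001  50.        ]
[124 271] [228 296]
70.73108315090468 0.012947062057189672
[[ 69  68  71  85  88  85  85  87  87  82 108 121 120 120 119 123 125 121
  119 116 106  82  89  90  89  89  91  88  68  68  68  70  70  70]
 [ 70  71  71  74  82  83  83  83  84  84  90  94  95  95  93  96  96  94
   95  91  88  85  84  83  84  85  85  77  68  67  70  69  71  72]
 [ 67  68  75 102 118 120 120 118 119 119 120 120 118 120 118 120 119 118
  118 120 119 119 120 120 120 121 120 103  64  69  70  70  68  69]
 [ 68  68  76 104 118 117 117 117 118 114 117 118 117 118 118 119 118 116
  116 115 115 117 116 115 117 118 116  96  63  69  71  71  69  70]
 [ 66  66  75 104 117 118 118 118 118 117 117 115  88  82  68  61  61  82
   83 107 119 116 115 115 115 116 116  97  65  69  69  71  71  72]
 [ 67  66  75 104 119 121 119 119 121 117  75  47  46  49  47  46  47  47
   46  47  62  98 122 118 119 118 118  98  67  71  72  73  72  73]
 [ 64  64  70  97 121 121 120 119  95  46  47  48  48  48  50  49  47  4
[... 707 characters left out ...]
  105 108 115 113 113 111 113 113 113  98  64  69  70  73  74  73]
 [ 69  69  71  87 111 113 113 113 114 113 112 113 114 111 113 112 111 113
  111 111 112 110 112 110 111 112 110  98  63  69  68  70  72  73]
 [ 73  72  70  78  94  95  95  94  93  93  93 100  99 103 101 102  98 100
  102 100  94  93  94  94  93  96  96  82  67  68  69  69  72  74]
 [ 75  74  74  69  68  64  85 127  65  63  72 106 116 113 113 114 117 116
  112 104  69  68  68  67  67  67  67  66  67  65  66  65  68  70]
 [ 74  74  70  68  67  64  90 137  62  68  75 107 115 114 113 108 119 116
  112 102  74  69  67  67  67  66  64  62  60  61  58  60  61  61]]
shift cm [-0.63  0.18 20.76] turn [0. 0. 0.] n 4.154173138718042 0.0
```

Emit:
{"op": "apply_moves", "data": {"targets": [[-0.6, 0.1, 4, 0, 0, 0, 8], [0, 0, 4.5, 0, 0, 0, 8], [0, 0, 4.5, 0, 0, 0, 8], [0, 0, 4, 0, 0, 0, 8], [0, 0, 3.5, 0, 0, 0, 8], [0, 0, 2.5, 0, 0, 0, 8], [0, 0, 1.5, 0, 0, 0, 8], [0, 0, 0, 0, 0, 0, 5], [0, 0, 0, 0, 0, 0, 3.5], [0, 0, 0, 0, 0, 0, 2], [0, 0, 0, 0, 0, 0, 2], [0, 0, 0, 0, 0, 0, 2], [0, 0, 0, 0, 0, 0, 2], [0, 0, 0, 0, 0, 0, 2]]}}

```text
time: 4.1
tcp_pos: [525.3, 439.2, 15.1]
orientation: [-0.0, 1.0, 0.0, 0.0]
ft_force: [-0.0, 0.8, 1.5]
width: 29.7
gripper_force: 30.0
```

Emit:
{"op": "apply_moves", "data": {"targets": [[0, 0, -2, 0, 0, 0, 2], [0, 0, -4, 0, 0, 0, 2], [0, 0, -4, 0, 0, 0, 2], [0, 0, -4, 0, 0, 0, 2], [-0.5, -4, -2, 0, 0, 0, 2], [-0.5, -4, 0, 0, 0, 0, 2], [-0.5, -4, 0, 0, 0, 0, 2], [0, -4, 0, 0, 0, 0, 2], [0, -3, 0, 0, 0, 0, 2], [0, 0, 0, 0, 0, 0, 2], [0, 0, 0, 0, 0, 0, 2]]}}

```text
time: 5.2
tcp_pos: [539.4, 248.3, 173.5]
orientation: [0.001, 1.0, 0.0, -0.001]
ft_force: [0.6, -0.2, -4.9]
width: 30.3
gripper_force: 30.0
```

Run:
```python
from h import *
f=shot('wrist','w2')
print(observe()['tcp_pos'])
for t,z in(('crank',45),('crank_knob_mid',72),('vice',47),('shaft_seat',75)):
    for m in masks_of(t,f)[:2]: print(t,round(m['confidence'],2),np.round(m['location']),onz(f,*m['location'],z).round())
p=f['pixels'][:,:,::-1]
x=cv2.resize(p[110:300,0:230],None,fx=3,fy=3,interpolation=cv2.INTER_CUBIC); print(x.shape); cv2.imwrite('pics/w2c.png',x)
```

```text
[539.451182   249.07395541 173.69311607]
crank_knob_mid 0.6 [280. 234.] [559. 246.  72.]
vice 0.8 [136. 190.] [522. 102.  47.]
shaft_seat 0.82 [174. 224.] [548. 150.  75.]
(570, 690, 3)
```

View pics/w2c.png

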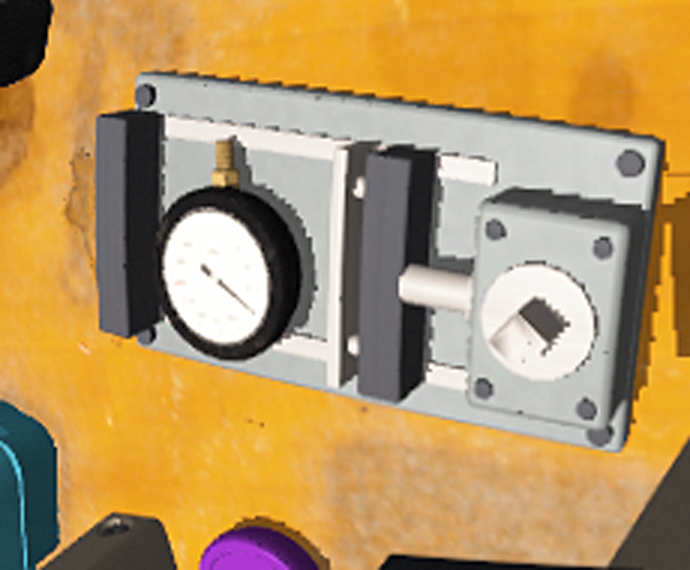

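The crop shows the gauge at about (230,270), the sliding jaw at (340–435,270) with its sprung face at (342,270), and the collar centred at (540,322) with the square shaft on it.

Run:
```python
from h import *
f=shot('wrist')
W=lambda u,v,z: onz(f,u/3,110+v/3,z)
# collar top at z=50, base corners at z=14
c=W(540,322,50); P=[W(140,72,14),W(664,138,14),W(625,452,14)]
print('collar',c.round(1),'corners',np.round(P,1))
e=P[1]-P[0]; print('len',np.linalg.norm(e),'wid',np.linalg.norm(P[2]-P[1]))
yd=e[:2]/np.linalg.norm(e[:2]); th=np.arctan2(-yd[0],yd[1]); print('vice yaw',th)
xd=np.array([yd[1],-yd[0]]); V0=(P[0]+P[2])[:2]/2; print('centre',V0, 'shaft from base',V0+88*yd)
vy=lambda u,v,z:(W(u,v,z)[:2]-c[:2])@yd+88
print('fixed face top y', vy(162,225,38), 'sprung plate front top', vy(333,270,38), vy(350,270,38),'gauge', vy(158,270,15),vy(300,270,15), vy(230,350,0))
p=f['pixels'][:,:,::-1]; S=8
x=cv2.resize(p[190:245,150:205],None,fx=S,fy=S,interpolation=cv2.INTER_NEAREST)
y=x.copy()
def q(w,z): 
    return np.array([((proj(f,np.append(w,z))-[150,190]+.5)*S).astype(int)])[0]
for a,col in((20,(0,0,255)),(35,(0,255,0)),(50,(255,0,0))):
    b=np.deg2rad(a)
    for h,z in((7,50),(7,70),(4.5,75)):
        pts=[q(c[:2]+h*np.sqrt(2)*np.array([np.cos(b+np.pi/4+k*np.pi/2),np.sin(b+np.pi/4+k*np.pi/2)]),z) for k in range(4)]
        cv2.polylines(y,[np.array(pts,np.int32)],True,col,1)
cv2.imwrite('pics/s.png',np.hstack([x,y])[:, :800])
```

```text
collar [551.  149.2  50. ] corners [[457.3 -37.2  14. ]
 [496.  186.7  14. ]
 [613.4 165.7  14. ]]
len 227.1964847720741 wid 119.24211834718291
vice yaw -0.17146451999478135
centre [535.33094691  64.24069771] shaft from base [550.34599757 150.95026035]
fixed face top y -77.54608892904082 sprung plate front top 3.6700759102796354 10.818668658748464 gauge -98.95739667382654 -24.204316934264597 -70.59773415097999
```

View pics/s.png

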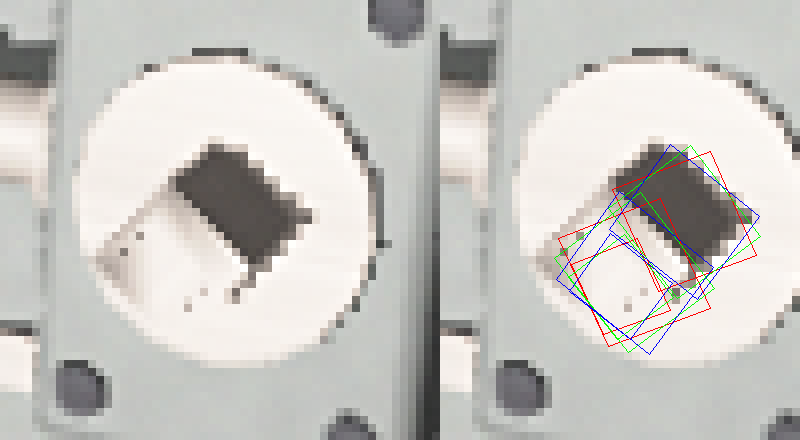

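Run:
```python
from h import *
from scipy.optimize import minimize
f=shot('wrist'); g=f['pixels'][190:245,150:205].mean(2)
M=np.zeros(g.shape,bool); n,l,st,ce=cv2.connectedComponentsWithStats((g<120).astype(np.uint8))
k=l[28,29]; M=(l==k); print(st[k],ce[k]); S=8
B=cv2.resize(M.astype(np.uint8),None,fx=S,fy=S,interpolation=cv2.INTER_NEAREST)
q=lambda w,z:(proj(f,np.append(w,z))-[150,190]+.5)*S
def cost(p):
    b=np.deg2rad(p[2]); co=lambda k:np.array(p[:2])+7*np.sqrt(2)*np.array([np.cos(b+np.pi/4+k*np.pi/2),np.sin(b+np.pi/4+k*np.pi/2)])
    # face with normal at b+90k facing camera: choose normal at b+90 (towards +y,-x)
    pts=[q(co(0),50),q(co(1),50),q(co(1),70),q(co(0),70)]
    I=np.zeros(B.shape,np.uint8); cv2.fillPoly(I,[np.round(np.array(pts)*16).astype(np.int32)],1,shift=4)
    return -(I&B).sum()/((I|B).sum())
best=min((minimize(cost,[551+dx,149+dy,a],method='Nelder-Mead',options=dict(initial_simplex=np.array([[551+dx,149+dy,a],[554+dx,149+dy,a],[551+dx,152+dy,a],[551+dx,149+dy,a+8]]))) for a in(35,50,60) for dx in(-1,1) for dy in(-1,1)),key=lambda r:r.fun)
print(best.x,best.fun, observe()['q'])
```

```text
[ 22  18  17  15 130] [29.52307692 24.87692308]
[552. 162.  27.] 0.0 [ 2.29921013e-01  2.40839322e-01  1.58274354e+00  2.49678640e-05
  1.31819330e+00 -1.34228459e+00]<stdin>:13: RuntimeWarning: overflow encountered in scalar negative
```

Run:
```python
from h import *
from scipy.optimize import minimize
f=shot('wrist'); g=f['pixels'][190:245,150:205].mean(2)
n,l=cv2.connectedComponents((g<130).astype(np.uint8)); M=(l==l[26,29]); S=8
B=cv2.resize(M.astype(np.uint8),None,fx=S,fy=S,interpolation=cv2.INTER_NEAREST)
q=lambda w,z:(proj(f,np.append(w,z))-[150,190]+.5)*S
def cost(p):
    b=np.deg2rad(p[2]); co=lambda k:np.array(p[:2])+7*np.sqrt(2)*np.array([np.cos(b+np.pi/4+k*np.pi/2),np.sin(b+np.pi/4+k*np.pi/2)])
    pts=[q(co(0),50),q(co(1),50),q(co(1),70),q(co(0),70)]
    I=np.zeros(B.shape,np.uint8); cv2.fillPoly(I,[np.round(np.array(pts)*16).astype(np.int32)],1,shift=4)
    return -float((I&B).sum())/float((I|B).sum())
rs=sorted((minimize(cost,[551+dx,149+dy,a],method='Nelder-Mead',options=dict(initial_simplex=np.array([[551+dx,149+dy,a],[554+dx,149+dy,a],[551+dx,152+dy,a],[551+dx,149+dy,a+8]]))) for a in(35,45,60) for dx in(-1,1) for dy in(-1,1)),key=lambda r:r.fun)
for r in rs[:4]: print(r.x.round(2),r.fun)
W=lambda u,v,z: onz(f,u/3,110+v/3,z)
a,b=W(570,145,50) ,0
# collar ellipse
h=((g>235)).astype(np.uint8); cs=max(cv2.findContours(h,0,1)[0],key=cv2.contourArea); hull=cv2.convexHull(cs); e=cv2.fitEllipse(hull); print(e, onz(f,e[0][0]+150,e[0][1]+190,50))
```

```text
[550.26 147.01  43.69] -0.8951548848292296
[550.15 146.91  43.67] -0.8949766488210502
[550.13 146.91  42.92] -0.8948993595608418
[550.34 147.04  44.14] -0.8947488324410525
((27.84758186340332, 25.731740951538086), (35.126373291015625, 38.46736145019531), 139.0294647216797) [549.53942403 146.8668301   50.        ]
```

Emit:
{"op": "apply_moves", "data": {"targets": [[-0.2, -2, 0, 0, 0, 0.1, 2], [-0.2, -2.5, 0, 0, 0, 0.1, 2], [-0.2, -2.5, 0, 0, 0, 0.1, 2], [-0.2, -1.5, 0, 0, 0, 0.1, 2], [0, 0, 0, 0, 0, 0.13, 2], [0, 0, 0, 0, 0, 0.13, 2], [0, 0, 0, 0, 0, 0.125, 2], [0, 0, 0, 0, 0, 0, 2], [0, 0, 0, 0, 0, 0, 2], [0, 0, 0, 0, 0, 0, 2]]}}

```text
time: 6.6
tcp_pos: [536.1, 164.0, 174.6]
orientation: [0.381, 0.924, -0.0, 0.0]
ft_force: [-0.6, -0.2, -4.3]
width: 29.9
gripper_force: 30.0
```

Run:
```python
from h import *
f=shot('wrist','w3'); s=observe(); print(s['tcp_pos'],s['orientation'],s['q'][5])
togo([550.2,147,s['tcp_pos'][2]],-0.785)
for m in masks_of('crank_knob_mid',f)[:2]: print(m['confidence'],m['location'],np.argwhere(m['mask']).min(0),np.argwhere(m['mask']).max(0))
r=R.from_quat(s['orientation']); t=np.array(s['tcp_pos'])
for d in (68,70,72): print(d,proj(f,t+r.apply([d,0,-80])),proj(f,t+r.apply([d,11,-80])),proj(f,t+r.apply([d+11,0,-80])))
```

```text
[536.06280348 164.01913493 174.59367178] [ 3.81554319e-01  9.24346418e-01 -1.39235119e-05 -1.59462978e-05] -0.7064536283805636
shift cm [-2.2  -0.21 -0.  ] turn [-0.    -0.     0.002] n 0.4424980358577316 0.013648722520031312
0.71 [281.7, 235.3] [113 245] [362 317]
0.2 [302.9, 38.3] [ 27 282] [ 54 324]
68 [286.236064   157.72575324] [325.66441933 158.05718527] [286.31583505 118.11171001]
70 [286.25402978 150.57117582] [325.82368434 150.94927627] [286.3251632  110.88182644]
72 [286.27049811 143.38717768] [325.96975727 143.812292  ] [286.33284776 103.66132706]
```

View pics/w3.png

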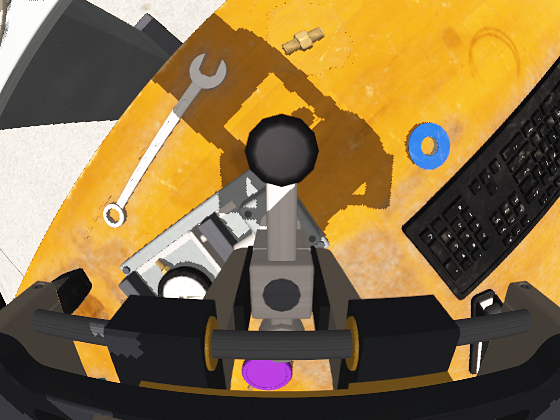

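The knob top is at (281,150), where I predicted it for a centred grasp, so the crank is held true.

Emit:
{"op": "apply_moves", "data": {"targets": [[-1.2, -0.1, 2, 0, 0, 0, 2], [-1, -0.1, 2.5, 0, 0, 0, 2], [0, 0, 2, 0, 0, 0, 2], [0, 0, 1, 0, 0, 0, 2], [0, 0, 0.5, 0, 0, 0, 2], [0, 0, 0.3, 0, 0, 0, 2], [0, 0, 0.3, 0, 0, 0, 2], [0, 0, 0.3, 0, 0, 0, 2], [0, 0, 0, 0, 0, 0, 2]]}}

```text
time: 7.6
tcp_pos: [550.3, 147.0, 85.7]
orientation: [0.382, 0.924, 0.0, 0.0]
ft_force: [0.2, 0.4, -5.2]
width: 29.7
gripper_force: 30.0
```

Emit:
{"op": "apply_moves", "data": {"targets": [[0, 0, 0.3, 0, 0, 0, 2], [0, 0, 0.3, 0, 0, 0, 2], [0, 0, 0.2, 0, 0, 0, 2], [0, 0, 0, 0, 0, 0, 2]]}}

```text
time: 8.0
tcp_pos: [550.2, 147.0, 77.2]
orientation: [0.382, 0.924, 0.0, -0.0]
ft_force: [1.1, 1.8, -4.3]
width: 29.8
gripper_force: 30.0
```

Past the taper with no load, so the fit is good.

Emit:
{"op": "apply_moves", "data": {"targets": [[0, 0, 0.4, 0, 0, 0, 2], [0, 0, 0.4, 0, 0, 0, 2], [0, 0, 0.3, 0, 0, 0, 2], [0, 0, 0.15, 0, 0, 0, 2], [0, 0, 0, 0, 0, 0, 2]]}}

```text
time: 8.5
tcp_pos: [550.3, 147.0, 65.1]
orientation: [0.382, 0.924, 0.0, -0.0]
ft_force: [-0.4, 0.5, -3.2]
width: 29.7
gripper_force: 30.0
```

Emit:
{"op": "apply_moves", "data": {"targets": [[0, 0, 0.1, 0, 0, 0, 2], [0, 0, 0, 0, 0, 0, 4], [0, 0, 0, 0, 0, 0, 7], [0, 0, 0, 0, 0, 0, 8], [0, 0, -1.4, 0, 0, 0, 8], [0, 0, -2.8, 0, 0, 0, 8], [2, 0, 0, 0, 0, 0, 8], [3, 0, 0, 0, 0, 0, 7], [2, 0, 0, 0, 0, 0, 5], [0, 0, 0, 0, 0, 0, 3], [0, 0, 0, 0, 0, 0, 1.5], [0, 0, 0, 0, 0, 0, 1.5], [0, 0, 0, 0, 0, 0, 1.5], [0, 0, 0, 0, 0, 0, 1.5]]}}

```text
time: 9.9
tcp_pos: [501.2, 195.9, 106.1]
orientation: [0.383, 0.924, 0.0, 0.0]
ft_force: [0.8, 0.2, 0.4]
width: 24.3
gripper_force: 0.0
```

Run:
```python
from h import *
f=shot('wrist','w4'); f2=shot('side'); s=observe(); print(s['tcp_pos'],s['width'],s['q'],s['ft_force'])
v=np.array(s['tcp_pos'])[:2]-[550.2,147]; print(np.linalg.norm(v),np.rad2deg(np.arctan2(v[1],v[0])))
a=f['pixels'][80:380,60:460,::-1]; b=cv2.resize(f2['pixels'][170:320,220:390,::-1],None,fx=2,fy=2)
cv2.imwrite('pics/w4c.png',np.hstack([a,b]))
```

```text
[501.11076545 196.0222271  106.067027  ] 20.925787476994934 [ 1.48251281e-01  1.74423652e-01  1.80424312e+00 -1.57090620e-04
  1.16268749e+00 -6.37025218e-01] [ 1.0394998   0.9543504  -0.27859902]
69.37529602470403 135.03913144315217
```

View pics/w4c.png

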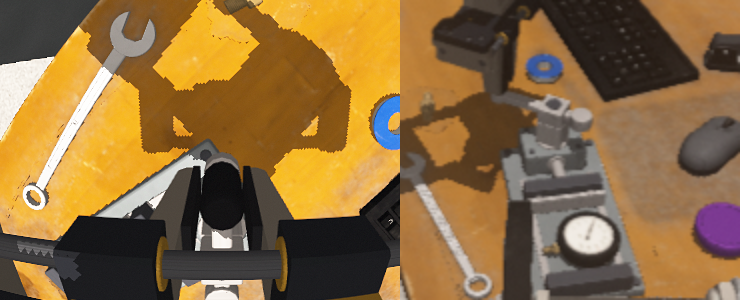

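The side crop shows the crank seated on the shaft with the knob between the fingers, so I'll wind one full turn. With the hand fixed, clockwise runs from tool +x to tool +y.

Emit:
{"op": "apply_moves", "data": {"targets": [[-0.106, 1.216, 0, 0, 0, 0, 1.5], [-0.832, 2.284, 0, 0, 0, 0, 1.5], [-1.562, 1.862, 0, 0, 0, 0, 1.5], [-2.106, 1.216, 0, 0, 0, 0, 1.5], [-2.394, 0.422, 0, 0, 0, 0, 1.5], [-2.394, -0.422, 0, 0, 0, 0, 1.5], [-2.106, -1.216, 0, 0, 0, 0, 1.5], [-1.562, -1.862, 0, 0, 0, 0, 1.5], [-0.832, -2.284, 0, 0, 0, 0, 1.5], [0, -2.432, 0, 0, 0, 0, 1.5], [0.832, -2.284, 0, 0, 0, 0, 1.5], [1.562, -1.862, 0, 0, 0, 0, 1.5], [2.106, -1.216, 0, 0, 0, 0, 1.5], [2.394, -0.422, 0, 0, 0, 0, 1.5], [2.394, 0.422, 0, 0, 0, 0, 1.5], [2.106, 1.216, 0, 0, 0, 0, 1.5], [1.562, 1.862, 0, 0, 0, 0, 1.5], [0.832, 2.284, 0, 0, 0, 0, 1.5], [0.106, 1.216, 0, 0, 0, 0, 1.5], [0, 0, 0, 0, 0, 0, 1.5]]}}

```text
time: 12.0
tcp_pos: [500.8, 196.6, 105.9]
orientation: [0.382, 0.924, -0.001, -0.0]
ft_force: [-0.3, -0.9, 0.4]
width: 21.2
gripper_force: 30.0
```

Run:
```python
from h import *
s=observe(); print(s['tcp_pos'],s['width'],s['ft_force'])
f2=shot('side'); f=shot('wrist')
a=f['pixels'][80:380,60:460,::-1]; b=cv2.resize(f2['pixels'][200:330,240:370,::-1],None,fx=2.3,fy=2.3)
b=cv2.resize(b,(300,300)); cv2.imwrite('pics/w5c.png',np.hstack([a,b]))
```

```text
[500.82760074 196.62494277 105.90018312] 21.22129050358586 [-0.32960723 -0.93043295  0.42950266]
```

View pics/w5c.png

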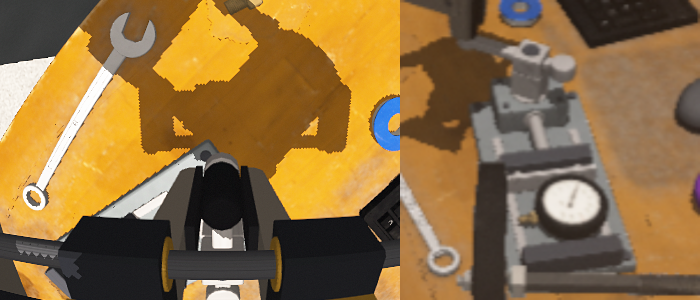

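The jaw has advanced by about 20 mm. Even from the highest possible starting angle (3 rad), a second full turn ends at 15.6, short of bottoming.

Emit:
{"op": "apply_moves", "data": {"targets": [[-0.106, 1.216, 0, 0, 0, 0, 1.5], [-0.832, 2.284, 0, 0, 0, 0, 1.5], [-1.562, 1.862, 0, 0, 0, 0, 1.5], [-2.106, 1.216, 0, 0, 0, 0, 1.5], [-2.394, 0.422, 0, 0, 0, 0, 1.5], [-2.394, -0.422, 0, 0, 0, 0, 1.5], [-2.106, -1.216, 0, 0, 0, 0, 1.5], [-1.562, -1.862, 0, 0, 0, 0, 1.5], [-0.832, -2.284, 0, 0, 0, 0, 1.5], [0, -2.432, 0, 0, 0, 0, 1.5], [0.832, -2.284, 0, 0, 0, 0, 1.5], [1.562, -1.862, 0, 0, 0, 0, 1.5], [2.106, -1.216, 0, 0, 0, 0, 1.5], [2.394, -0.422, 0, 0, 0, 0, 1.5], [2.394, 0.422, 0, 0, 0, 0, 1.5], [2.106, 1.216, 0, 0, 0, 0, 1.5], [1.562, 1.862, 0, 0, 0, 0, 1.5], [0.832, 2.284, 0, 0, 0, 0, 1.5], [0.106, 1.216, 0, 0, 0, 0, 1.5], [0, 0, 0, 0, 0, 0, 1.5]]}}

```text
time: 14.1
tcp_pos: [500.5, 196.2, 105.9]
orientation: [0.382, 0.924, -0.0, -0.0]
ft_force: [-1.1, -1.7, 1.0]
width: 21.3
gripper_force: 30.0
```

Emit:
{"op": "apply_moves", "data": {"targets": [[0, 0, 0, 0, 0, 0, 4], [0, 0, 0, 0, 0, 0, 6], [0, 0, 0, 0, 0, 0, 6], [0, 0, -3, 0, 0, 0, 6], [0, 0, -4, 0, 0, 0, 6], [-3, -0.5, -2.4, 0, 0, 0, 6], [-4, -0.8, 0, 0, 0, 0, 6], [-4, -0.8, 0, 0, 0, 0, 6], [-4, -0.8, 0, 0, 0, 0, 6], [-2, -0.4, 0, 0, 0, 0, 6], [0, 0, 0, 0, 0, 0, 6], [0, 0, 0, 0, 0, 0, 6]]}}

```text
time: 15.3
tcp_pos: [597.2, 53.5, 199.9]
orientation: [0.383, 0.924, 0.0, -0.001]
ft_force: [-0.5, -0.4, -0.2]
width: 60.0
gripper_force: 0.0
```

Run:
```python
from h import *
f=shot('wrist','w6'); print(observe()['tcp_pos'],f['C'][:3,3])
yd=np.array([.1706,.9853]);c=np.array([550.2,147])
# rectified top view at z=38 in vice frame: cols = y from -130 to 150 (x2.6), rows = x -70..70
S=4
ys=np.arange(-115,75,1/S); xs=np.arange(-65,65,1/S)
xd=np.array([yd[1],-yd[0]]); V0=c-88*yd
mp=np.array([[proj(f,np.append(V0+x*xd+y*yd,38)) for y in ys] for x in xs],np.float32)
im=cv2.remap(f['pixels'],mp[...,0],mp[...,1],cv2.INTER_CUBIC)[:,:,::-1]
print(im.shape); cv2.imwrite('pics/w6r.png',im)
k=proj(f,[c[0],c[1],75]);print(k)
```

```text
[596.98497312  54.0466051  199.95145083] [540.86466143 107.75074163 369.89227095]
(520, 760, 3)
[319.29198765  98.02281335]
```

View pics/w6r.png

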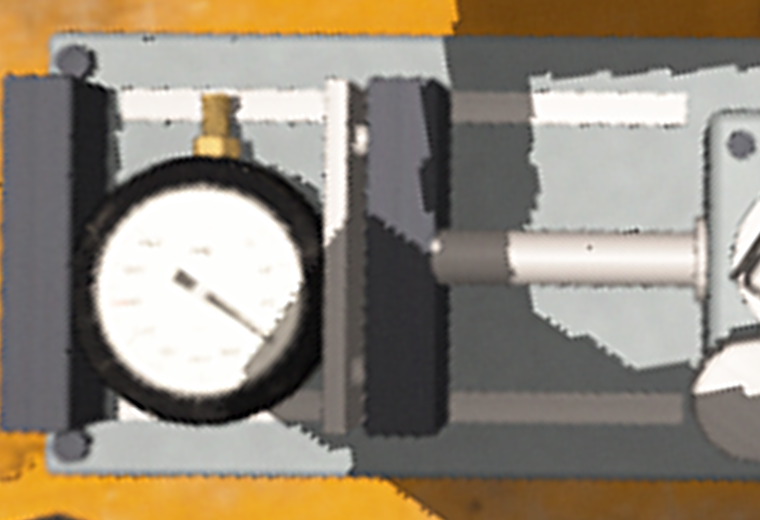

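Run:
```python
from h import *
f=shot('wrist'); g=dict(f); T=np.eye(4); T[:3,:3]=R.from_quat([0.001,1,0,-0.001]).as_matrix(); T[:3,3]=[539.45,249.07,173.69]
g['C']=T@np.array(f['hand_eye']); g['pixels']=cv2.imread('pics/w2.png')
yd=np.array([.1706,.9853]);xd=np.array([yd[1],-yd[0]]);V0=np.array([550.2,147])-88*yd
for h,lo,hi in((g,-5,30),(f,-40,-10)):
  for X in(-42,-36,-20):
    ys=np.arange(lo,hi,.5)
    mp=np.array([[proj(h,np.append(V0+(X+d)*xd+y*yd,38)) for y in ys] for d in(-1,0,1)],np.float32)
    p=cv2.remap(h['pixels'],mp[...,0],mp[...,1],cv2.INTER_LINEAR).mean((0,2)).astype(int)
    print(X,' '.join(f'{y:g}:{v}' for y,v in zip(ys,p)))
```

```text
-42 -5:233 -4.5:234 -4:234 -3.5:235 -3:235 -2.5:234 -2:233 -1.5:234 -1:235 -0.5:235 0:235 0.5:234 1:235 1.5:234 2:235 2.5:235 3:234 3.5:228 4:223 4.5:226 5:231 5.5:235 6:237 6.5:240 7:244 7.5:248 8:244 8.5:217 9:191 9.5:145 10:98 10.5:69 11:68 11.5:67 12:68 12.5:69 13:70 13.5:70 14:70 14.5:69 15:68 15.5:68 16:69 16.5:72 17:85 17.5:97 18:103 18.5:109 19:111 19.5:112 20:112 20.5:112 21:111 21.5:111 22:111 22.5:110 23:111 23.5:111 24:110 24.5:110 25:110 25.5:111 26:112 26.5:112 27:113 27.5:113 28:113 28.5:113 29:113 29.5:113
-36 -5:194 -4.5:194 -4:194 -3.5:193 -3:193 -2.5:194 -2:194 -1.5:195 -1:195 -0.5:195 0:195 0.5:194 1:194 1.5:194 2:194 2.5:193 3:192 3.5:198 4:212 4.5:225 5:230 5.5:234 6:238 6.5:240 7:243 7.5:241 8:238 8.5:210 9:158 9.5:104 10:85 10.5:70 11:65 11.5:67 12:69 12.5:72 13:75 13.5:87 14:110 14.5:132 15:137 15.5:142 16:136 16.5:124 17:116 17.5:114 18:111 18.5:110 19:111 19.5:111 20:112 20.5:112 21:112 21.5:111 22:110 22.5:110 23:110 23.5:109 24:108 24.5:109 25:110 25.5:110 26:111 26.5:111 27:111 27.5:112 28:112 28.5:112 29:112 29.5:111
-20 -5:195 -4.5:195 -4:195 -3.5:194 
[... 1395 characters left out ...]
:117 -19:116 -18.5:116 -18:115 -17.5:114 -17:114 -16.5:114 -16:113 -15.5:113 -15:114 -14.5:115 -14:116 -13.5:117 -13:117 -12.5:117 -12:116 -11.5:116 -11:117 -10.5:116
-20 -40:105 -39.5:117 -39:147 -38.5:147 -38:150 -37.5:172 -37:194 -36.5:194 -36:194 -35.5:192 -35:185 -34.5:174 -34:182 -33.5:216 -33:236 -32.5:241 -32:241 -31.5:243 -31:245 -30.5:248 -30:250 -29.5:245 -29:220 -28.5:167 -28:111 -27.5:74 -27:70 -26.5:72 -26:73 -25.5:73 -25:73 -24.5:72 -24:76 -23.5:84 -23:99 -22.5:109 -22:114 -21.5:115 -21:115 -20.5:115 -20:115 -19.5:116 -19:116 -18.5:115 -18:114 -17.5:114 -17:113 -16.5:112 -16:112 -15.5:112 -15:114 -14.5:115 -14:116 -13.5:116 -13:116 -12.5:115 -12:116 -11.5:116 -11:115 -10.5:107
```

Rectified into the vice frame, the plate's front sits at y = -34, against the gauge, 63.5 mm from the fixed jaw. The gap behind the plate has shrunk from 8.3 to 5.2 mm, so the face is pressed in by about 3 mm. The gauge is clamped as wanted, and I'll take the crank off.

Emit:
{"op": "apply_moves", "data": {"targets": [[3.3, 1.1, 0, 0, 0, 0, 8], [3.3, 1.1, 0, 0, 0, 0, 8], [3.3, 1.1, 0, 0, 0, 0, 8], [0, 0, 2, 0, 0, 0, 8], [0, 0, 4, 0, 0, 0, 8], [0, 0, 4, 0, 0, 0, 8], [0, 0, 2.4, 0, 0, 0, 8], [0, 0, 1, 0, 0, 0, 8], [0, 0, 0, 0, 0, 0, 5], [0, 0, 0, 0, 0, 0, 3.5], [0, 0, 0, 0, 0, 0, 2], [0, 0, 0, 0, 0, 0, 2], [0, 0, 0, 0, 0, 0, 2], [0, 0, 0, 0, 0, 0, 2], [0, 0, 0, 0, 0, 0, 2]]}}

```text
time: 16.9
tcp_pos: [551.5, 146.5, 66.5]
orientation: [0.382, 0.924, 0.001, 0.001]
ft_force: [1.9, 1.4, 1.8]
width: 29.9
gripper_force: 29.8
```

Emit:
{"op": "apply_moves", "data": {"targets": [[0, 0, -0.5, 0, 0, 0, 2], [0, 0, -1, 0, 0, 0, 2], [0, 0, -1.5, 0, 0, 0, 2], [0, 0, -2.5, 0, 0, 0, 2], [0, 0, -3, 0, 0, 0, 2], [2, 1.7, 0, 0, 0, 0, 2], [3, 2.5, 0, 0, 0, 0, 2], [3, 2.5, 0, 0, 0, 0, 2], [3, 2.5, 0, 0, 0, 0, 2], [3, 2.5, 0, 0, 0, 0, 2], [3, 2.5, 0, 0, 0, 0, 2], [3, 2.5, 0, 0, 0, 0, 2], [1.8, 1.5, 0, 0, 0, 0, 2], [0, 0, 4, 0, 0, 0, 2], [0, 0, 4, 0, 0, 0, 2], [0, 0, 3, 0, 0, 0, 2], [0, 0, 1.3, 0, 0, 0, 2], [0, 0, 0.5, 0, 0, 0, 2], [0, 0, 0, 0, 0, 0, 2]]}}

```text
time: 18.8
tcp_pos: [525.5, 429.0, 23.4]
orientation: [0.382, 0.924, -0.0, 0.0]
ft_force: [0.5, 0.3, -5.4]
width: 30.1
gripper_force: 29.7
```

Emit:
{"op": "apply_moves", "data": {"targets": [[0, 0, 0.3, 0, 0, 0, 2], [0, 0, 0.2, 0, 0, 0, 2], [0, 0, 0.1, 0, 0, 0, 2], [0, 0, 0, 0, 0, 0, 2]]}}

```text
time: 19.2
tcp_pos: [525.5, 429.1, 17.5]
orientation: [0.382, 0.924, 0.0, 0.0]
ft_force: [-0.4, 0.0, -5.1]
width: 29.8
gripper_force: 29.7
```

Emit:
{"op": "apply_moves", "data": {"targets": [[0, 0, 0.1, 0, 0, 0, 2], [0, 0, 0, 0, 0, 0, 2.9], [0, 0, 0, 0, 0, 0, 4], [0, 0, 0, 0, 0, 0, 6], [0, 0, 0, 0, 0, 0, 8], [0, 0, -2, 0, 0, 0, 8], [0, 0, -4, 0, 0, 0, 8], [0, 0, -4, 0, 0, 0, 8], [0, 0, -4, 0, 0, 0, 8], [0, 0, -4, 0, 0, 0, 8], [0, 0, 0, 0, 0, 0, 8], [0, 0, 0, 0, 0, 0, 8]]}}

```text
time: 20.4
tcp_pos: [526.0, 429.4, 197.7]
orientation: [0.382, 0.924, 0.001, 0.001]
ft_force: [-0.2, 0.3, -0.7]
width: 80.2
gripper_force: 0.0
```

Run:
```python
from h import *
f=shot('wrist'); g=shot('side'); s=observe(); print(s['tcp_pos'],s['width'],s['ft_force'])
a=f['pixels'][60:360,0:400,::-1]; b=cv2.resize(g['pixels'][150:330,220:370,::-1],(320,300))
cv2.imwrite('pics/w7c.png',np.hstack([a,b]))
for t in('tape_roll','fitting_nipple'):
    for m in masks_of(t,f)[:1]: print(t,onz(f,*m['location'],8).round())
```

```text
[524.4886139  428.55075865 194.25687548] 79.88034321352725 [ 0.430914   -0.63705528 -1.05343432]
tape_roll [611. 316.   8.]
fitting_nipple [435. 293.   8.]
```

View pics/w7c.png

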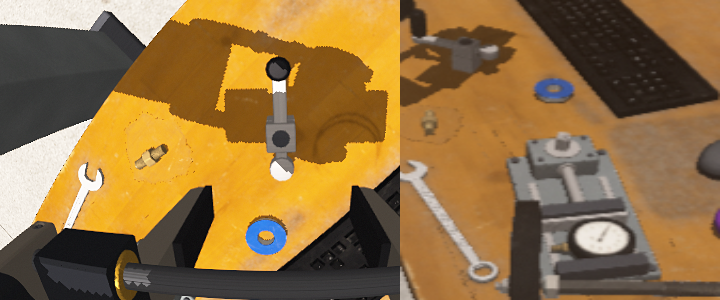

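The crank stands upright on the bench with its hub at (281,135) in the crop. The gauge is still held in the vice, and the tape and nipple are undisturbed.

```bash
python3 -c "
from plant import order; print(order.close_job())"
```

```text
the job is handed in; nothing more can be done
None
```

The job is handed in at about 20 s on the robot's clock: the gauge is clamped with the sprung face pressed in about 3 mm (measured from images), the crank stands upright on the bench, and the nipple and tape roll were not moved; no verdict came back.

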